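# Index the turntable and set its brake

## Robot

A 6-joint arm with a two-finger parallel gripper is mounted at the origin on a cart in front of the work surface, level with it; the furniture and walls round the work are solid. World frame = base frame: x ahead of the robot, y to its left, z up, the work surface at z = 0. Lengths are in m, angles in rad, forces in N, time in s.
With the tool pointing down it reaches from about 0.4 to 0.825 m from the base axis. Payload 7 kg.
Tool frame: the origin (TCP) lies midway between the tips of the shut fingers; the grasp point (between the pads) lies 19 mm behind it; z points along the fingers, y is the line along which they close (so a half turn about z gives the same grasp; the last joint's range is limited). The gripper opens to 88 mm and grips with 3 to 60 N. Pads are 19 mm wide; open, the fingers measure 130 mm over their backs; the gripper's body (78 mm by 193 mm) begins 47 mm behind the grasp point.
Start: joints at [-0.916, 0.359, 0.012, 0, -1.224, -0.288], TCP at [0.242, -0.63, 0.227] pointing down, gripper open.
Joint ranges: [-3.07, 3.07], [-1.43, 2.12], [-1.02, 1.25], [-3.03, 1.67], [-3.05, -0], [-3.03, 3.03]. Speed limits (rad/s): [2.39, 2.39, 3.01, 3.14, 3.14, 3.14].

## Interface

Orientations are given as [roll, pitch, yaw] about the fixed x, y, z axes, in that order (R = Rz(yaw) Ry(pitch) Rx(roll)).
In Python, from station import telemetry, eyes, ticket, recognise, trace gives the robot as it stands. The module is installed in compiled form; this text tells all that it offers.
- The arm moves only by the tool servo_tool, never from a script. Its argument "series" is a list that holds one entry, the list of rows, each a list of 4 numbers: the shift along the tool's x, y, z in mm, then the turn about the tool's z in rad. In form: [[[x, y, z, roll], ...]]. A call has exactly 10 rows; each row shifts and turns the commanded pose from where the row before left it, along the tool's axes as they then stand; what a row does not reach is not made up. A row lasts 1/12 s, in which the tool goes at most 41.7 mm and 7.16 degrees, less where a joint would pass 70% of its speed; a pose out of reach is approached as far as the arm can. A call is refused whole if a number of a shift passes 41.7 or a number of a turn 0.125, either way. A call with a gripper value outside its range is refused whole. "claw" is the gripper's target within -1 to 1 (shut at 1, half-way at 0, fully open at -1), set as the call begins (left out, the last holds). The fingers move at their own pace and stop on an object; "grip_force" is the grip in N (left out, the last holds). Time passes only in rows, so rows that do not move let the fingers close, or fill a call up. It gives the time, the measured TCP pose, the force, the opening and the grip force at its end, in the units of the state.
- telemetry.get_state(): the state, without advancing time (a new reading comes with each control period).
- eyes.grab_frame(name): name is "side" or "top" or "wrist"; returns the picture (420x560x3 uint8, red, green, blue); there is no depth.
- eyes.calibration(name): a dict with "mtx" (3x3 intrinsics, pixels), "rvec" (rotation vector, rad) and "tvec" (3), from world to camera coordinates, as OpenCV has them. Camera axes: x right, y down, z forward; pixel columns grow to the right and rows downward; lengths in m; the calibration is good to about 2 mm. The wrist camera is an equidistant fisheye: a pixel r from the principal point sees the ray r / f radians off the axis. A picture is of the moment at which its call begins: read the wrist's pose just before it. calibration takes no time and is no camera call; for the wrist camera it gives the pose at the moment of the call.
- ticket.job_done(): hands the job in; it is judged then, once.
Trained networks look in the newest picture that a camera, given by its name, has taken for a name from the list of things; names that differ only in an ending like _2 or _b are one class to them, and where a whole thing is asked for, a point or a joint stands for the part that bears it (a point fixed in the world has none). Each returns a list of dicts, best first, with "conf" (0 to 1); they miss things now and then, are a little off and sometimes report something else, mostly with a low value. They report only what shows in the picture. A call takes as long as a camera call. They do not tell look-alikes from the thing itself.
- recognise(camera, name): "position" ([x, y, z] in m, in world coordinates, good to about 4 mm: the middle of the surface that is visible of it).
- trace(camera, name): "mask" (420x560 bool, what is visible of it).
The state is a dict: "t": time; "q": joint angles; "qd": joint speeds; "joint_efforts": joint torques, N m; "eef_pos": TCP position; "ee_rot": TCP orientation; "force": force on the tool from outside, world axes, zero at the start; "moment": the same for the moment, N m; "width": finger opening in m; "gripper_force": force on a finger pad.
Only numpy, scipy, OpenCV 4.12 (cv2) and the standard library are available. Lean on these libraries where they do the work, as an engineer would, in place of code of your own. Each camera call takes 0.05 s, during which the arm holds its last target. There are 200 camera calls.

## Task

Push the turntable round by its spokes with a fingertip until the circuit board riding on it stands in line with the flat arrow-shaped index tongue at its foot, then push the brake lever round against its stop peg. Push only spokes and lever: do not touch the disc or the things riding on it, lift nothing, and leave the other things on the bench alone.

Things in the scene. Friction and masses are not known exactly. Their poses are not given: they have to be found in the camera images.
- hub (a point): Centre of the turntable's top face, on its vertical axis, 41 mm above the worktop. Its aluminium disc is 184 mm in diameter, from 29 to 41 mm above the worktop, with a dark rubber top and a hub cap (26 mm wide, 10 mm high) in the middle; fingers must not push on the disc. Three loose things ride on it, 55 mm from the axis, midway between spokes; a fourth place is empty.
- spoke0 (a point): Centre of the black ball (18 mm) at the end of spoke 0, 145 mm from the axis, 34 mm above the worktop. The spoke is a level round steel bar of 10 mm diameter, bare from the disc's edge (92 mm from the axis) to the ball: push it sideways there. The four are a quarter turn apart, numbered counterclockwise from above.
- spoke1 (a point): Centre of the black ball (18 mm) at the end of spoke 1, 145 mm from the axis, 34 mm above the worktop. The spoke is a level round steel bar of 10 mm diameter, bare from the disc's edge (92 mm from the axis) to the ball: push it sideways there. The four are a quarter turn apart, numbered counterclockwise from above.
- spoke2 (a point): Centre of the black ball (18 mm) at the end of spoke 2, 145 mm from the axis, 34 mm above the worktop. The spoke is a level round steel bar of 10 mm diameter, bare from the disc's edge (92 mm from the axis) to the ball: push it sideways there. The four are a quarter turn apart, numbered counterclockwise from above.
- spoke3 (a point): Centre of the black ball (18 mm) at the end of spoke 3, 145 mm from the axis, 34 mm above the worktop. The spoke is a level round steel bar of 10 mm diameter, bare from the disc's edge (92 mm from the axis) to the ball: push it sideways there. The four are a quarter turn apart, numbered counterclockwise from above.
- turntable (a joint): Angle of the turntable in rad, 0 at the start; grows counterclockwise seen from above. Spokes, disc and the things riding on it turn together. It turns either way, up to 7 rad, with slight friction (about 1 N at a spoke), so that it stays where it is left and does not coast.
- board: The only circuit board on the turntable: green, 34 x 53 x 11 mm, loose, flat on the disc; origin at the centre of its underside, 55 mm from the axis. At most about 2 mm from its nominal place. It starts at any of the three loaded places.
- work_spot (a point): The point above the disc, 55 mm from the turntable's axis, exactly in the direction in which the index tongue stands out: the board's origin is to be brought here (41 mm above the worktop). Fixed to the index tongue, it does not turn.
- index_end (a point): Outer end of the index tongue, 175 mm from the turntable's axis. The tongue is a fixed flat aluminium bar, 16 mm wide and at most 8 mm high, on the worktop; it stands out radially from under the disc on the robot's side, with a flat arrowhead that points inward to the axis. Fingertips 18 to 25 mm above the worktop clear it and the brake shoe, and reach below the spokes.
- brake (a joint): Angle of the brake lever in rad about its vertical pivot: 0 is fully open (lever pointing away from the turntable), 1.2 is fully closed (lever against its stop peg, pointing along the turntable's edge). It grows counterclockwise seen from above, starts between 0 and 0.35 and stays where it is left (slight friction, about 1.5 N).
- brake_pivot (a point): Axis of the brake lever's pivot (boss 24 mm wide, top at 41 mm), 34 mm above the worktop, 175 mm from the turntable's axis on its left side seen from the robot, on a bracket 8 mm high. Stop peg: upright, 9 mm thick, 42 mm high, 38 mm from the pivot. A low brake shoe (top at 15 mm) turns with the lever, 97 mm long, 90 degrees counterclockwise from it.
- brake_end (a point): Centre of the black ball (20 mm) at the free end of the brake lever, 70 mm from the pivot, 34 mm above the worktop; the lever between is a level round steel bar of 12 mm diameter.
- tin: White round tin, 44 mm diameter, 19 mm high, loose on the disc; origin at the centre of its underside. Not to be touched or lifted.
- jar: Small closed white jar with a black lid, 34 mm diameter, 32 mm high, standing, loose on the disc; origin at the centre of its underside. Not to be touched or lifted.
- snips: Side cutters, 156 x 57 x 12 mm, lying at the front right; bystander, origin at the centre of its underside.
- bottle: Brown bottle with a dark nozzle, 34 mm diameter, 94 mm high, standing at the front left; bystander, origin at the centre of its underside.
Mind the look-alikes: they are no part of the job. There is more than one size of the part that bears work_spot; the job needs the middle-sized.

How it is judged:
By the outcome, as a careful person would: the job done as asked, in the order asked, and still so for the second after the job is handed in, with the robot touching nothing.
It also fails if it takes over 64 s, if anything falls off the work surface, if the arm or the gripper's body presses on something with over 40 N, if the wrist force passes 120 N, or if a joint passes its speed limit or range.

## Working session

There is one attempt and no reset: what is moved stays moved. The work goes in short steps, Python scripts to look and compute and a tool call to move; the robot and the scene stay as the last step left them, time stands still between calls to the robot, and variables do not carry over. Pictures are saved under pics/ and viewed, at most 10 in all, crops included, and the job is handed in when it is done.

Besides the shell and the picture viewer there is one more tool, called by a JSON object that holds its "op" and its "data". servo_tool: Moves the arm, as the interface text tells. Its arguments: {"type":"object","properties":{"series":{"type":"array"},"claw":{"type":"number"},"grip_force":{"type":"number"}},"required":["series"]}

```bash
mkdir -p pics; python3 - <<'E'
from station import telemetry, eyes, ticket, recognise, trace
import cv2,numpy as np
s=telemetry.get_state(); print(s['t'],s['eef_pos'],s['ee_rot'],s['width'])
for c in ("top","side"):
    im=eyes.grab_frame(c); cv2.imwrite(f"pics/{c}0.png",im[:,:,::-1])
    for n in ("hub","spoke0","board","index_end","brake_pivot","brake_end","tin","jar","snips","bottle"):
        try: print(c,n,[(np.round(d['position'],3).tolist(),round(d['conf'],2)) for d in recognise(c,n)][:6])
        except Exception as e: print(c,n,e)
    k=eyes.calibration(c); print(k['mtx'][0],k['rvec'],k['tvec'])
print(telemetry.get_state()['t'])
E
```

```text
0.0 [ 0.24186424 -0.62967782  0.22563779] [ 3.13996614e+00 -1.32949771e-04 -2.77494171e+00] 0.0877996375366981
top hub [([0.539, -0.032, 0.042], 0.72)]
top spoke0 [([0.542, -0.04, 0.039], 0.74), ([0.573, 0.129, 0.036], 0.68)]
top board []
top index_end [([0.452, 0.041, 0.003], 0.81), ([0.545, 0.316, 0.007], 0.65), ([0.424, 0.21, 0.002], 0.56), ([0.542, -0.031, 0.04], 0.36)]
top brake_pivot [([0.539, -0.028, 0.042], 0.73), ([0.571, 0.128, 0.037], 0.62)]
top brake_end [([0.57, 0.126, 0.039], 0.89)]
top tin [([0.533, -0.09, 0.059], 0.72)]
top jar [([0.564, 0.014, 0.075], 0.73)]
top snips [([0.339, -0.251, 0.01], 0.96)]
top bottle [([0.377, 0.312, 0.049], 0.6)]
[446.09672821   0.         285.21221012] [ 2.13093997 -2.15270304  0.157994  ] [0.0369734  0.55254262 1.0214822 ]
side hub [([0.544, -0.047, 0.043], 0.73)]
side spoke0 [([0.539, -0.046, 0.04], 0.91)]
side board [([0.375, 0.304, 0.043], 0.73), ([0.599, -0.051, 0.042], 0.56), ([0.441, 0.039, 0.007], 0.2)]
side index_end [([0.547, 0.315, 0.011], 0.79), ([0.441, 0.039, 0.007], 0.52)]
side brake_pivot [([0.573, 0.122, 0.031], 0.71)]
side brake_end [([0.57, 0.122, 0.028], 0.71)]
side tin [([0.534, -0.097, 0.056], 0.78)]
side jar [([0.559, 0.004, 0.072], 0.58)]
side snips [([0.351, -0.243, 0.011], 0.94)]
side bottle [([0.374, 0.304, 0.041], 0.69), ([0.536, -0.093, 0.058], 0.19)]
[419.7992195    0.         287.89992395] [ 2.55109655 -0.02680993  0.01585403] [-0.53287918  0.06046656  1.099797  ]
1.1
```

View pics/top0.png

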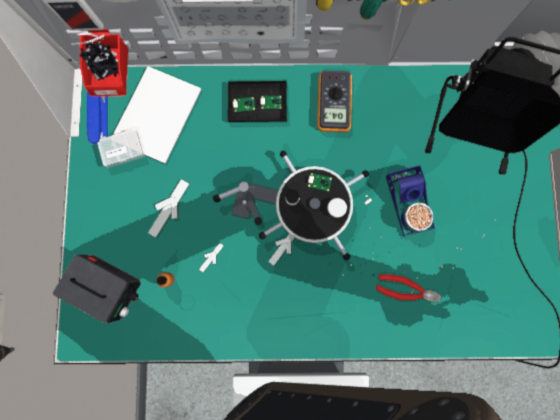

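View pics/side0.png

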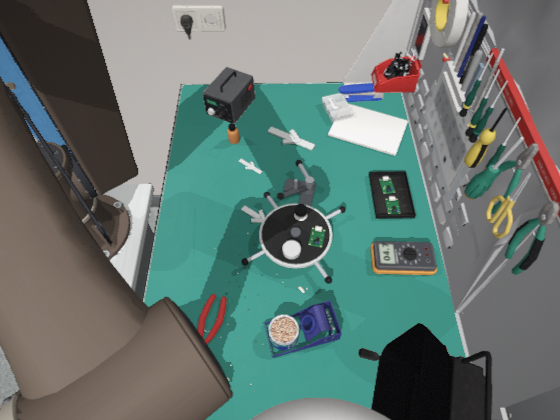

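Top: turntable hub near (315,204), spoke balls at (284,154), (366,174), (347,257), (262,235); board at (320,181), jar (292,198), tin (338,207). The middle tongue runs out to (272,262), with look-alike arrows at (170,208) and (211,258). The brake pivot is near (244,187) and its ball at (216,198). The side view agrees. I'll measure these more precisely.

```bash
cat > h.py <<'E'
from station import telemetry, eyes, recognise, trace
import cv2,numpy as np
def plane(c,uv,z):
    k=eyes.calibration(c); R=cv2.Rodrigues(np.array(k['rvec'],float))[0]; t=np.array(k['tvec'],float).ravel()
    uv=np.atleast_2d(np.array(uv,float)); d=np.c_[uv,np.ones(len(uv))]@np.linalg.inv(k['mtx']).T@R
    o=-R.T@t; return (o+d*((z-o[2])/d[:,2])[:,None])[:,:2]
def pix(c,P):
    k=eyes.calibration(c); return cv2.projectPoints(np.array(P,float).reshape(-1,1,3),np.array(k['rvec'],float),np.array(k['tvec'],float),np.array(k['mtx']),None)[0][:,0]
E
python3 - <<'E'
from h import *
a=cv2.imread('pics/top0.png')[140:275,195:380]; b=cv2.imread('pics/side0.png')[150:295,230:355]
a=cv2.resize(a,None,fx=4.2,fy=4.2,interpolation=3); b=cv2.resize(b,None,fx=4.1,fy=4.1,interpolation=3)
cv2.imwrite('pics/a.png',a);cv2.imwrite('pics/b.png',b)
E
```

```text
(no output)
```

View pics/a.png

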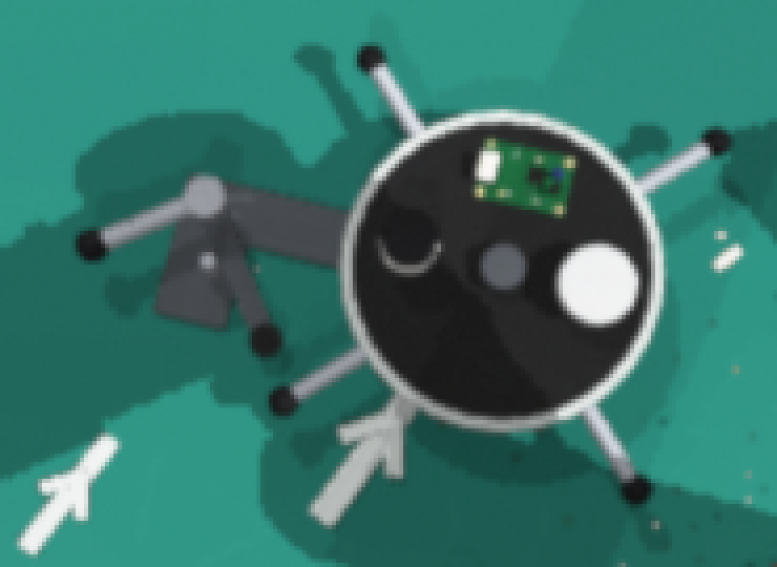

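View pics/b.png

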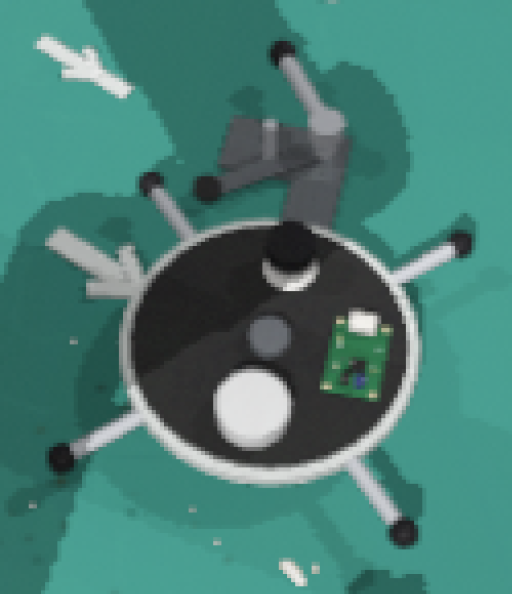

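Crop a: balls at (372,58), (717,141), (636,489), (284,401); hub cap (503,267); board centre (525,177). The tongue ends at (325,517) and enters under the disc at (400,405). The pivot is at (204,197), the steel lever's ball at (92,245) and the peg at (207,260). The dark low bar ending at (265,341) is the shoe. Crop b shows the same things.

```bash
python3 - <<'E'
from h import *
A=lambda u:(np.array(u,float)+.5)/4.2+[195,140]-.5
B=lambda u:(np.array(u,float)+.5)/4.1+[230,150]-.5
ang=lambda v:np.degrees(np.arctan2(v[...,1],v[...,0]))
for c,F,ball,hub,bd,ton,brk in (("top",A,[(372,58),(717,141),(636,489),(284,401)],(503,267),[(494,143),(576,161),(565,214),(482,197)],[(325,517),(400,405)],[(204,197),(92,245),(207,260)]),
  ("side",B,[(461,243),(403,532),(62,457),(152,183)],(269,336),[(352,312),(393,322),(383,397),(328,386)],[(57,239),(132,283)],[(327,120),(283,53),(269,125)])):
    b=plane(c,F(ball),.034); h=b.mean(0); print(c,'hub',h.round(4),'r',np.hypot(*(b-h).T).round(4),'ang',ang(b-h).round(1),'cap',plane(c,F(hub),.051).round(4))
    q=plane(c,F(bd),.052); o=q.mean(0); print('board',o.round(4),'r',np.hypot(*(o-h)).round(4),'ang',ang(o-h).round(1))
    t=plane(c,F(ton),.007); print('tongue',t.round(4),np.hypot(*(t-h).T).round(4),ang(t-h).round(1),'dir',ang(t[0]-t[1]).round(1))
    p=plane(c,F(brk[0]),.041)[0]; e=plane(c,F(brk[1]),.034)[0];g=plane(c,F(brk[2]),.042)[0]
    print('pivot',p.round(4),np.hypot(*(p-h)).round(4),ang(p-h).round(1),'end',e.round(4),np.hypot(*(e-p)).round(4),ang(e-p).round(1),'peg',g.round(4),np.hypot(*(g-p)).round(4),ang(g-p).round(1))
E
```

```text
top hub [ 0.5514 -0.0381] r [0.1451 0.1455 0.1448 0.145 ] ang [  30.3  -59.5 -149.9  120.6] cap [[ 0.5504 -0.0375]]
board [ 0.6006 -0.0533] r 0.0515 ang -17.1
tongue [[0.4128 0.0648]
 [0.4767 0.0209]] [0.1726 0.0952] [143.4 141.7] dir 145.6
pivot [0.5941 0.1318] 0.1752 75.9 end [0.5681 0.1965] 0.0698 111.8 peg [0.5575 0.1298] 0.0366 -176.9
side hub [ 0.5508 -0.0384] r [0.1453 0.145  0.145  0.1447] ang [  30.5  -59.8 -149.6  120.3] cap [[ 0.55   -0.0414]]
board [ 0.6068 -0.0555] r 0.0586 ang -16.9
tongue [[0.4143 0.0616]
 [0.4642 0.0263]] [0.1692 0.1081] [143.8 143.2] dir 144.7
pivot [0.5946 0.1311] 0.1751 75.5 end [0.5677 0.1955] 0.0698 112.6 peg [0.5557 0.1268] 0.0391 -173.7
```

```bash
cat >> h.py <<'E'
def go(x,y,z,yaw,n):
    "equal per-row tool shift (mm) and roll for n rows from the measured pose"
    s=telemetry.get_state(); p=np.array(s['eef_pos']); y0=s['ee_rot'][2]
    r=-((yaw-y0+np.pi)%(2*np.pi)-np.pi)/n   # tool z down
    M=np.zeros((2,2))
    for i in range(n):
        a=y0-i*r; M+=np.array([[np.cos(a),np.sin(a)],[np.sin(a),-np.cos(a)]]).T
    d=np.linalg.solve(M,[(x-p[0])*1e3,(y-p[1])*1e3])
    print('from',p.round(4),'yaw',round(y0,3),'per row',d.round(2),'z',round(-(z-p[2])*1e3/n,2),'roll',round(r,4),'q',np.round(s['q'],2),'t',round(s['t'],2))
def pol(phi,r,h=(.551,-.038)): a=np.radians(phi); return h[0]+r*np.cos(a),h[1]+r*np.sin(a)
E
python3 -c "
from h import *
go(*pol(-172,.114),.12,np.radians(-172),20)"
```

```text
from [ 0.2421 -0.6301  0.2266] yaw -2.775 per row [-16.89  25.4 ] z 5.33 roll 0.0114 q [-0.92  0.36  0.01 -0.   -1.22 -0.29] t 1.1
```

{"op": "servo_tool", "data": {"series": [[[-16.9,25.4,3,0.0114],[-16.9,25.4,3,0.0114],[-16.9,25.4,3,0.0114],[-16.9,25.4,3,0.0114],[-16.9,25.4,3,0.0114],[-16.9,25.4,3,0.0114],[-16.9,25.4,3,0.0114],[-16.9,25.4,3,0.0114],[-16.9,25.4,3,0.0114],[-16.9,25.4,3,0.0114]]], "claw": 1, "grip_force": 20}}

```text
t: 1.93
eef_pos: [0.324, -0.335, 0.1967]
ee_rot: [-3.141, 0.001, -2.89]
force: [0.7, -0.2, -0.4]
width: 0.0265
gripper_force: 0.0
```

{"op": "servo_tool", "data": {"series": [[[-16.9,25.4,7,0.0114],[-16.9,25.4,7,0.0114],[-16.9,25.4,7,0.0114],[-16.9,25.4,7,0.0114],[-16.9,25.4,7,0.0114],[-16.9,25.4,7,0.0114],[-16.9,25.4,7,0.0114],[-16.9,25.4,7,0.0114],[-16.9,25.4,7,0.0114],[-16.9,25.4,7,0.0114]]]}}

```text
t: 2.77
eef_pos: [0.439, -0.0522, 0.1267]
ee_rot: [3.141, 0.001, -3.003]
force: [1.1, -1.2, 0.8]
width: 0.0007
gripper_force: 0.0
```

```bash
python3 -c "
from h import *
go(*pol(-172,.114),.022,np.radians(-172),9)"
```

```text
from [ 0.439  -0.0522  0.1267] yaw -3.003 per row [ 0.13 -0.17] z 11.63 roll -0.0001 q [ 0.33  0.07 -0.62  0.   -0.88 -1.76] t 2.77
```

{"op": "servo_tool", "data": {"series": [[[0,0,11.6,0],[0,0,11.6,0],[0,0,11.6,0],[0,0,11.6,0],[0,0,11.6,0],[0,0,11.6,0],[0,0,11.6,0],[0,0,11.6,0],[0,0,11.6,0],[0,0,0,0]]]}}

```text
t: 3.6
eef_pos: [0.4375, -0.0541, 0.0206]
ee_rot: [-3.141, -0.003, -3.003]
force: [-0.1, 0.4, -0.5]
width: 0.0004
gripper_force: 0.0
```

```bash
python3 - <<'E'
from h import *
go(*pol(-172+80,.114),.022,np.radians(-172+80),20)
for c in ("top",):
    cv2.imwrite("pics/t1.png",cv2.resize(eyes.grab_frame(c)[100:300,190:400,::-1],None,fx=2.8,fy=2.8))
E
```

```text
from [ 0.4375 -0.0541  0.0206] yaw -3.003 per row [-0.32 -7.97] z -0.07 roll -0.0699 q [ 0.33  0.23 -0.75 -0.   -0.59 -1.76] t 3.6
```

View pics/t1.png

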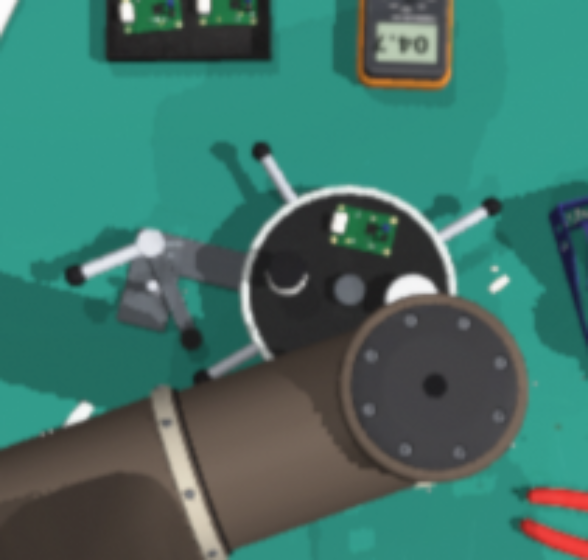

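The arm covers the front, but the finger is in at phi -172°, between spokes, and nothing has moved. Sweeping counterclockwise.

{"op": "servo_tool", "data": {"series": [[[-0.3,-8,0,-0.07],[-0.3,-8,0,-0.07],[-0.3,-8,0,-0.07],[-0.3,-8,0,-0.07],[-0.3,-8,0,-0.07],[-0.3,-8,0,-0.07],[-0.3,-8,0,-0.07],[-0.3,-8,0,-0.07],[-0.3,-8,0,-0.07],[-0.3,-8,0,-0.07]]]}}

```text
t: 4.48
eef_pos: [0.4761, -0.1232, 0.0232]
ee_rot: [-3.141, 0.001, -2.299]
force: [0.1, 2.6, -0.7]
width: 0.0005
gripper_force: 0.7
```

```bash
python3 - <<'E'
from h import *
s=telemetry.get_state();v=np.array(s['eef_pos'][:2])-[.551,-.038];print(np.hypot(*v),np.degrees(np.arctan2(v[1],v[0])),np.degrees(s['ee_rot'][2]))
go(*pol(-92,.114),.021,np.radians(-92),10)
E
```

```text
0.11342054907011233 -131.3274291182239 -131.74216430395467
from [ 0.4761 -0.1232  0.0232] yaw -2.299 per row [-0.24 -7.8 ] z 0.22 roll -0.0694 q [ 0.15  0.3  -0.64 -0.   -0.64 -0.88] t 4.48
```

{"op": "servo_tool", "data": {"series": [[[-0.3,-8,0.2,-0.07],[-0.3,-8,0.2,-0.07],[-0.3,-8,0.2,-0.07],[-0.3,-8,0.2,-0.07],[-0.3,-8,0.2,-0.07],[-0.3,-8,0.2,-0.07],[-0.3,-8,0.2,-0.07],[-0.3,-8,0.2,-0.07],[-0.3,-8,0.2,-0.07],[-0.3,-8,0.2,-0.07]]]}}

```text
t: 5.32
eef_pos: [0.5488, -0.1522, 0.0212]
ee_rot: [-3.141, -0.0, -1.599]
force: [-0.8, 0.5, 0.5]
width: 0.0005
gripper_force: 0.7
```

```bash
cat > c.py <<'E'
from h import *
import sys
s=telemetry.get_state();v=np.array(s['eef_pos'][:2])-[.551,-.038];print(np.hypot(*v),np.degrees(np.arctan2(v[1],v[0])),np.degrees(s['ee_rot'][2]))
a=float(sys.argv[1]);go(*pol(a,.114),.021,np.radians(a),10)
E
python3 c.py -51
```

```text
0.11426381620660221 -91.12772059063074 -91.63946802840698
from [ 0.5488 -0.1522  0.0212] yaw -1.599 per row [-0.34 -7.99] z 0.02 roll -0.0709 q [ 0.07  0.4  -0.46  0.   -0.7  -0.1 ] t 5.32
```

{"op": "servo_tool", "data": {"series": [[[-0.3,-8,0,-0.07],[-0.3,-8,0,-0.07],[-0.3,-8,0,-0.07],[-0.3,-8,0,-0.07],[-0.3,-8,0,-0.07],[-0.3,-8,0,-0.07],[-0.3,-8,0,-0.07],[-0.3,-8,0,-0.07],[-0.3,-8,0,-0.07],[-0.3,-8,0,-0.07]]]}}

```text
t: 6.15
eef_pos: [0.6229, -0.1274, 0.0211]
ee_rot: [3.141, 0.0, -0.899]
force: [-1.8, -1.4, -0.3]
width: 0.0003
gripper_force: 0.7
```

```bash
python3 c.py -12; python3 - <<'E'
from h import *
for c in ("top","side"):
  im=eyes.grab_frame(c); cv2.imwrite(f"pics/{c}2.png",im[:,:,::-1])
E
```

```text
0.11467450969380656 -51.18740630346474 -51.53529054804869
from [ 0.6229 -0.1274  0.0211] yaw -0.899 per row [-0.36 -7.81] z 0.01 roll -0.069 q [ 0.1   0.49 -0.31  0.   -0.78  0.57] t 6.15
```

{"op": "servo_tool", "data": {"series": [[[-0.4,-8,0,-0.07],[-0.4,-8,0,-0.07],[-0.4,-8,0,-0.07],[-0.4,-8,0,-0.07],[-0.4,-8,0,-0.07],[-0.4,-8,0,-0.07],[-0.4,-8,0,-0.07],[-0.4,-7,0,-0.06],[-0.3,-5,0,-0.045],[0,-3,0,-0.025]]]}}

```text
t: 7.08
eef_pos: [0.6612, -0.0686, 0.0209]
ee_rot: [-3.141, -0.001, -0.283]
force: [-0.4, -0.7, 0.7]
width: 0.0
gripper_force: 0.6
```

```bash
python3 c.py -12; python3 - <<'E'
from h import *
for c in ("top","side"):
  im=eyes.grab_frame(c)[:,:,::-1]; cv2.imwrite(f"pics/{c}3.png",im)
  p=pix(c,[[.551,-.038,.04]])[0].astype(int); cv2.imwrite(f"pics/{c}3c.png",cv2.resize(im[p[1]-68:p[1]+72,p[0]-72:p[0]+68],None,fx=4,fy=4,interpolation=3)); print(c,p-[72,68])
a=cv2.imread("pics/top3c.png");b=cv2.imread("pics/side3c.png");cv2.imwrite("pics/m3.png",np.hstack([a[::1],b])[:,:]) 
E
```

```text
0.11433887355339832 -15.505575084018336 -16.189829536201465
from [ 0.6612 -0.0686  0.0209] yaw -0.283 per row [-0.04 -0.7 ] z -0.01 roll -0.0073 q [ 0.19  0.52 -0.24  0.   -0.81  1.1 ] t 7.08
top [242 135]
side [223 164]
```

View pics/top3c.png

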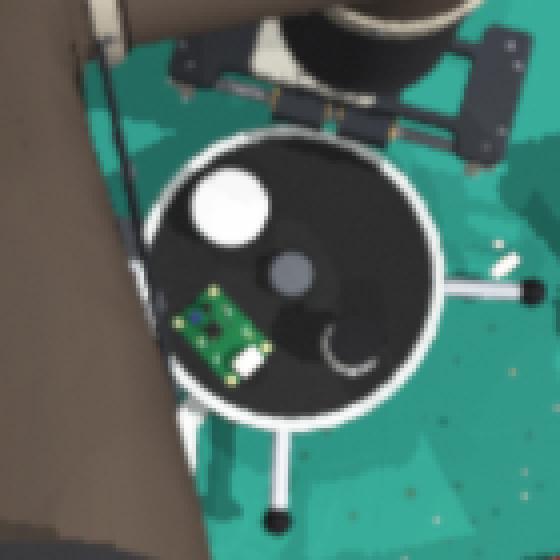

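Top crop (origin 242,135, scale 4): board corners at (213,287), (268,347), (232,382), (178,323), and visible balls at (533,292) and (277,520). All riders are in place.

```bash
python3 - <<'E'
from h import *
ang=lambda v:np.degrees(np.arctan2(v[...,1],v[...,0]))
F=lambda u:(np.array(u,float)+.5)/4+[242,135]-.5
h=np.array([.5514,-.0381])
b=plane("top",F([(533,292),(277,520)]),.034);print(np.hypot(*(b-h).T),ang(b-h))
q=plane("top",F([(213,287),(268,347),(232,382),(178,323)]),.052);o=q.mean(0);print(o,np.hypot(*(o-h)),ang(o-h), ang((q[2]+q[3]-q[0]-q[1])))
# refine tongue from initial pictures: bright low-saturation pixels of bar strip
T=np.radians(143.6)
for c in ("top","side"):
    im=cv2.imread(f"pics/{c}0.png").astype(float)
    hc=plane(c,pix(c,[[h[0],h[1],.007]]),.007)[0]
    ds=[];rs=np.arange(.145,.172,.002);off=np.arange(-.02,.0201,.0005)
    for r in rs:
        P=np.array([[h[0]+r*np.cos(T)-o_*np.sin(T),h[1]+r*np.sin(T)+o_*np.cos(T),.007] for o_ in off])
        uv=pix(c,P).astype(np.float32); R=cv2.remap(im.astype(np.float32),uv[:,0],uv[:,1],cv2.INTER_LINEAR)[...,:].reshape(-1,3)[:,2]
        w=np.clip(R-R.min()-0.5*np.ptp(R),0,None); ds.append((w*off).sum()/w.sum())
    k=np.polyfit(rs,ds,1); print(c,'lateral mm',np.round(np.array(ds)*1e3,1),'ang mean',143.6+np.degrees(np.mean(ds)/rs.mean()),'slope deg',np.degrees(k[0]))
E
```

```text
[0.14554802 0.14481499] [-94.22327944 175.80583768]
[0.5148112  0.00331303] 0.05526100736489727 131.46089629875434 134.48891647791854
top lateral mm [-2.5 -2.4 -2.3 -2.2 -2.3 -2.4 -2.5 -2.6 -2.5 -2.5 -2.5 -2.5 -2.6 -2.7] ang mean 142.706292351505 slope deg -0.7445434075153977
side lateral mm [0.4 0.2 0.2 0.3 0.3 0.5 0.6 0.5 0.5 0.3 0.2 0.3 0.2 0.4] ang mean 143.7270080566487 slope deg 0.07137607875157528
```

{"op": "servo_tool", "data": {"series": [[[-0.1,-2.85,0,-0.025],[-0.1,-2.85,0,-0.025],[-0.1,-2.85,0,-0.025],[-0.1,-2.85,0,-0.025],[-0.1,-2.85,0,-0.025],[-0.1,-2.85,0,-0.025],[0,-2.0,0,-0.018],[0,-1,0,-0.009],[0,0,0,0],[0,0,0,0]]]}}

```text
t: 8.02
eef_pos: [0.6643, -0.0487, 0.02]
ee_rot: [-3.141, 0.0, -0.106]
force: [-0.1, 0.1, -0.0]
width: 0.0007
gripper_force: 0.0
```

```bash
cat > m.py <<'E'
from h import *
import sys
tag=sys.argv[1]; h=np.array([.5511,-.0382]); ang=lambda v:np.degrees(np.arctan2(v[...,1],v[...,0]))
def green(im,c):
    hsv=cv2.cvtColor(im,cv2.COLOR_BGR2HSV); m=((hsv[...,0]>40)&(hsv[...,0]<78)&(hsv[...,1]>90)&(hsv[...,2]>40)).astype(np.uint8)*255
    d=np.zeros_like(m); P=[[h[0]+.086*np.cos(a),h[1]+.086*np.sin(a),.045] for a in np.arange(0,6.28,.1)]
    cv2.fillPoly(d,[pix(c,P).astype(np.int32)],255); return m&d
def board(im,c):
    m=cv2.morphologyEx(green(im,c),cv2.MORPH_CLOSE,np.ones((5,5)))
    f=max(cv2.findContours(m,0,2)[0],key=cv2.contourArea)
    h2=cv2.minAreaRect(plane(c,cv2.convexHull(f)[:,0],.052).astype(np.float32)*1000)
    o=np.array(h2[0])/1e3; print(c,'board',o.round(4),'size',np.round(h2[1],1),'rectang',round(h2[2],1),'r',np.hypot(*(o-h)).round(4),'ang',ang(o-h).round(2))
for c in ("top","side"):
    if tag=='live': im=eyes.grab_frame(c)[:,:,::-1].copy(); cv2.imwrite(f"pics/{c}_{telemetry.get_state()['t']:.2f}.png",im)
    else: im=cv2.imread(f"pics/{c}{tag}.png")
    board(im,c)
E
python3 c.py -4; python3 m.py 0; python3 m.py 3; python3 m.py live
```

```text
0.11381664304629571 -5.406643914291679 -6.074193284000207
from [ 0.6643 -0.0487  0.02  ] yaw -0.106 per row [ 0.02 -0.28] z -0.1 roll -0.0036 q [ 0.22  0.53 -0.24 -0.   -0.81  1.25] t 8.02
top board [ 0.6008 -0.0542] size [46.2 36.6] rectang 77.1 r 0.0523 ang -17.88
side board [ 0.6017 -0.0606] size [49.  35.9] rectang 78.1 r 0.0553 ang -23.85
top board [0.5156 0.004 ] size [50.  36.8] rectang 44.2 r 0.0552 ang 130.06
side board [ 0.515  -0.0038] size [50.5 35.6] rectang 40.3 r 0.0498 ang 136.38
top board [ 5.099e-01 -5.000e-04] size [46.9 36.3] rectang 52.4 r 0.0558 ang 137.53
side board [ 0.5084 -0.0106] size [51.4 35.6] rectang 52.2 r 0.0509 ang 147.12
```

{"op": "servo_tool", "data": {"series": [[[0,-1,0,-0.009],[0,-1,0,-0.009],[0,-1,0,-0.009],[0,-1,0,-0.009],[0,0,0,0],[0,0,0,0],[0,5,0,0],[0,10,0,0],[0,10,0,0],[0,0,0,0]]]}}

```text
t: 8.95
eef_pos: [0.6627, -0.0719, 0.0201]
ee_rot: [3.142, 0.0, -0.071]
force: [-0.4, 0.4, -0.4]
width: 0.0006
gripper_force: 0.0
```

{"op": "servo_tool", "data": {"series": [[[0,0,-10,0],[0,0,-20,0],[0,0,-25,0],[0,0,-25,0],[20,0,-20,0],[30,0,-20,0],[30,0,0,0],[30,0,0,0],[30,0,0,0],[0,0,0,0]]]}}

```text
t: 9.78
eef_pos: [0.8063, -0.0802, 0.139]
ee_rot: [3.141, -0.0, -0.07]
force: [-1.5, 0.3, -1.2]
width: 0.0009
gripper_force: 0.0
```

```bash
python3 m.py live; python3 - <<'E'
from h import *
import glob
s=telemetry.get_state();print(s['t'],s['eef_pos'],s['force'])
w=eyes.grab_frame("wrist")[:,:,::-1];cv2.imwrite("pics/w4.png",w)
f=max(glob.glob("pics/top_*"),key=lambda f:float(f[9:-4]));im=cv2.imread(f)
cv2.imwrite("pics/m4.png",np.hstack([cv2.resize(im[140:275,195:380],(600,438),interpolation=3)[:, :],]))
E
```

```text
9.8333 [ 0.80427633 -0.07993292  0.13890861] [ 0.26251767  0.20793941 -0.81866501]Traceback (most recent call last):
  File "m.py", line 16, in <module>
    board(im,c)
    ~~~~~^^^^^^
  File "m.py", line 10, in board
    f=max(cv2.findContours(m,0,2)[0],key=cv2.contourArea)
ValueError: max() iterable argument is empty
```

View pics/m4.png

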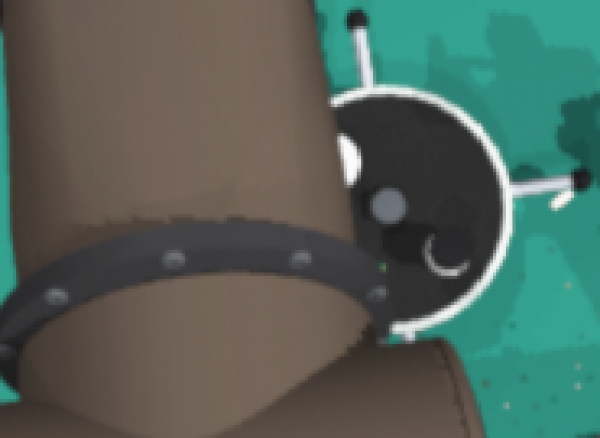

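The arm hides the board in this view, so I'll move it aside to the right.

{"op": "servo_tool", "data": {"series": [[[-34,6,-9,0],[-34,6,-9,0],[-34,6,-9,0],[-34,6,-9,0],[-34,6,-9,0],[-34,6,-9,0],[-34,6,-9,0],[-34,6,-9,0],[-34,6,-9,0],[-34,6,-9,0]]]}}

```text
t: 10.72
eef_pos: [0.4567, -0.116, 0.2311]
ee_rot: [-3.141, -0.001, -0.07]
force: [0.7, -0.1, 0.6]
width: 0.0006
gripper_force: 0.0
```

{"op": "servo_tool", "data": {"series": [[[-3,35,0,0.03],[-3,35,0,0.03],[-3,35,0,0.03],[-3,35,0,0.03],[-3,35,0,0.03],[-3,35,0,0.03],[-3,35,0,0.03],[-3,35,0,0.03],[-3,35,0,0.03],[-3,35,0,0.03]]]}}

```text
t: 11.55
eef_pos: [0.3577, -0.4521, 0.2312]
ee_rot: [3.141, -0.001, -0.371]
force: [1.2, -0.5, 0.2]
width: 0.0005
gripper_force: 0.0
```

```bash
python3 m.py live; python3 - <<'E'
from h import *
import glob
s=telemetry.get_state();print(s['t'],s['eef_pos'],s['force'])
f=max(glob.glob("pics/top_*"),key=lambda f:float(f[9:-4]));im=cv2.imread(f)
f=max(glob.glob("pics/side_*"),key=lambda f:float(f[10:-4]));i2=cv2.imread(f)
a=cv2.resize(im[150:270,250:375],None,fx=4,fy=4,interpolation=3); b=cv2.resize(i2[185:285,235:310],None,fx=4,fy=4,interpolation=3)
b=cv2.copyMakeBorder(b,0,a.shape[0]-b.shape[0],0,0,0); cv2.imwrite("pics/m5.png",np.hstack([a,b]))
E
```

```text
top board [ 0.509  -0.0017] size [46.3 35.7] rectang 53.7 r 0.0558 ang 139.06
side board [ 0.507  -0.0124] size [52.  35.3] rectang 53.7 r 0.0511 ang 149.66
11.65 [ 0.35635182 -0.45391401  0.23050674] [ 0.06386664 -0.06678234  0.238416  ]
```

View pics/m5.png

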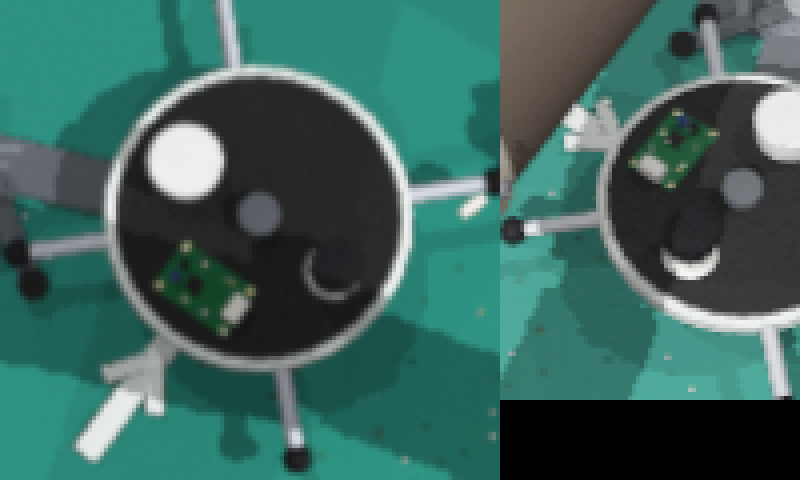

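Top part of the picture: board pads at (187,246), (159,285), (221,330), (252,290); side part: (678,113), (713,134), (670,186), (635,163). The board lies beside the tongue's arrowhead. I'll triangulate, because the board face may lie lower than 52 mm.

```bash
python3 - <<'E'
from h import *
ang=lambda v:np.degrees(np.arctan2(v[...,1],v[...,0]))
A=lambda u:(np.array(u,float)+.5)/4+[250,150]-.5
B=lambda u:(np.array(u,float)-[500,0]+.5)/4+[235,185]-.5
ht,hs=np.array([.5514,-.0381]),np.array([.5508,-.0384])
top=[(187,246),(159,285),(221,330),(252,290)]; side=[(678,113),(713,134),(670,186),(635,163)]
# orders: top starts at the pad near tin/inner, side: match by angle
for z in (.042,.043,.044,.046,.049,.052):
    a=plane("top",A(top),z);b=plane("side",B(side),z)
    oa,ob=a.mean(0),b.mean(0);print(z,oa.round(4),ang(oa-ht).round(1),np.hypot(*(oa-ht)).round(4),ob.round(4),ang(ob-hs).round(1),np.hypot(*(ob-hs)).round(4))
print(a.round(4),b.round(4),np.linalg.norm(a-np.roll(a,1,0),axis=1))
b=plane("top",A([(296,459)]),.034);print('spoke',ang(b-ht))
# hub cap through same z check, tongue end corners
t=plane("top",A([(78,448),(96,461),(112,390),(140,405)]),.007);print(t.round(4),ang(t[:2].mean(0)-ht),np.hypot(*(t[:2].mean(0)-ht)),ang(t[2:].mean(0)-ht),'dir',ang(t[:2].mean(0)-t[2:].mean(0)))
E
```

```text
0.042 [ 0.5081 -0.0051] 142.7 0.0544 [ 0.5078 -0.0063] 143.3 0.0536
0.043 [ 0.508  -0.0051] 142.7 0.0545 [ 0.5078 -0.0069] 143.8 0.0533
0.044 [ 0.5079 -0.005 ] 142.8 0.0546 [ 0.5078 -0.0076] 144.3 0.0529
0.046 [ 0.5077 -0.005 ] 142.8 0.0548 [ 0.5078 -0.0088] 145.4 0.0522
0.049 [ 0.5074 -0.0049] 143.0 0.0552 [ 0.5079 -0.0107] 147.2 0.0511
0.052 [ 0.507  -0.0048] 143.1 0.0555 [ 0.5079 -0.0126] 148.9 0.0501
[[ 0.5318  0.0053]
 [ 0.5089  0.022 ]
 [ 0.4821 -0.0139]
 [ 0.5054 -0.0325]] [[ 0.5106  0.0143]
 [ 0.5326 -0.0021]
 [ 0.5051 -0.0398]
 [ 0.4833 -0.0227]] [0.04605117 0.02835598 0.04480773 0.02977315]
spoke [-172.34019513]
[[0.4155 0.0717]
 [0.4076 0.0609]
 [0.4502 0.0509]
 [0.4409 0.034 ]] 143.2646587468542 0.17450961075942187 142.72451137525317 dir 144.99570123449075
```

The board stands at about 143.0° and the tongue at about 143.3°, with the board's radius about 54 mm. They're in line, so on to the brake.

```bash
python3 -c "
from h import *
go(.612,.184,.15,-1.187,20)"
```

```text
from [ 0.3564 -0.4539  0.2305] yaw -0.375 per row [-13.09 -32.81] z 4.03 roll 0.0406 q [-0.57  0.2  -0.2   0.   -1.17  1.76] t 11.65
```

{"op": "servo_tool", "data": {"series": [[[-13.1,-32.8,0,0.0406],[-13.1,-32.8,0,0.0406],[-13.1,-32.8,0,0.0406],[-13.1,-32.8,0,0.0406],[-13.1,-32.8,0,0.0406],[-13.1,-32.8,0,0.0406],[-13.1,-32.8,0,0.0406],[-13.1,-32.8,0,0.0406],[-13.1,-32.8,0,0.0406],[-13.1,-32.8,0,0.0406]]]}}

```text
t: 12.48
eef_pos: [0.4184, -0.1036, 0.2312]
ee_rot: [-3.139, -0.001, -0.777]
force: [1.1, -0.2, -0.2]
width: 0.0003
gripper_force: 0.0
```

{"op": "servo_tool", "data": {"series": [[[-13.1,-32.8,8,0.0406],[-13.1,-32.8,8,0.0406],[-13.1,-32.8,8,0.0406],[-13.1,-32.8,8,0.0406],[-13.1,-32.8,8,0.0406],[-13.1,-32.8,8,0.0406],[-13.1,-32.8,8,0.0406],[-13.1,-32.8,8,0.0406],[-13.1,-32.8,8,0.0406],[-13.1,-32.8,8,0.0406]]]}}

```text
t: 13.32
eef_pos: [0.6111, 0.1899, 0.1509]
ee_rot: [-3.14, 0.0, -1.183]
force: [0.3, -0.1, 1.1]
width: 0.0005
gripper_force: 0.0
```

```bash
python3 -c "
from h import *
go(.612,.184,.022,-1.187,10)"
```

```text
from [0.6111 0.1899 0.1509] yaw -1.183 per row [0.58 0.14] z 12.89 roll 0.0004 q [ 0.61  0.36 -0.17 -0.   -1.04 -0.22] t 13.32
```

{"op": "servo_tool", "data": {"series": [[[0.8,0.2,14,0],[0.8,0.2,14,0],[0.8,0.2,14,0],[0.8,0.2,14,0],[0.8,0.2,14,0],[0.8,0.2,14,0],[0.8,0.2,14,0],[0.4,0,14,0],[0,0,14,0],[0,0,2.5,0]]]}}

```text
t: 14.15
eef_pos: [0.6102, 0.1816, 0.0203]
ee_rot: [3.139, -0.0, -1.182]
force: [-0.8, -1.2, -0.6]
width: 0.0007
gripper_force: 0.0
```

```bash
cat > l.py <<'E'
from h import *
s=telemetry.get_state();v=np.array(s['eef_pos'][:2])-[.5943,.1315];a=s['ee_rot'][2]
x=np.array([np.cos(a),np.sin(a)]);y=np.array([np.sin(a),-np.cos(a)])
print('along lever',-v@x,'ccw',v@y,'yaw+180',np.degrees(a)+180,'z',s['eef_pos'][2],'F',np.round(s['force'],1),'F.y',np.dot(s['force'][:2],y).round(2),s['t'])
E
python3 l.py
```

```text
along lever 0.040284068575349205 ccw -0.033707745551420705 yaw+180 112.28545405203413 z 0.02032297557490586 F [-0.8 -1.2 -0.6] F.y 1.23 14.15
```

{"op": "servo_tool", "data": {"series": [[[0,3,0,0],[0,3,0,0],[0,2,0,0],[-1.5,2.4,0,-0.06],[-1.5,2.4,0,-0.06],[-1.5,2.4,0,-0.06],[-1.5,2.4,0,-0.06],[-1.5,2.4,0,-0.06],[-1.5,2.4,0,-0.06],[-1.5,2.4,0,-0.06]]]}}

```text
t: 14.98
eef_pos: [0.5858, 0.1798, 0.0231]
ee_rot: [-3.138, -0.001, -0.759]
force: [-0.1, 2.4, 0.3]
width: 0.0004
gripper_force: 0.9
```

```bash
python3 l.py
```

```text
along lever 0.03938330595754767 ccw -0.029267350315504495 yaw+180 136.53559833016052 z 0.023098557555570727 F [-0.1  2.4  0.3] F.y -1.66 14.9833
```

{"op": "servo_tool", "data": {"series": [[[-1.5,2.4,0.2,-0.06],[-1.5,2.4,0.2,-0.06],[-1.5,2.4,0.2,-0.06],[-1.5,2.4,0.2,-0.06],[-1.5,2.4,0,-0.06],[-1.5,2.4,0,-0.06],[-1.5,2.4,0,-0.06],[-1,1.6,0,-0.04],[-0.7,1.2,0,-0.03],[0,0,0,0]]]}}

```text
t: 15.82
eef_pos: [0.5651, 0.1692, 0.0222]
ee_rot: [-3.14, -0.001, -0.27]
force: [-0.4, 1.4, 0.6]
width: 0.0006
gripper_force: 0.6
```

```bash
python3 l.py
```

```text
along lever 0.038243628968469404 ccw -0.028517578397948135 yaw+180 164.51513356617906 z 0.022241526068892226 F [-0.4  1.4  0.6] F.y -1.26 15.8167
```

{"op": "servo_tool", "data": {"series": [[[-0.3,0.6,0,-0.015],[-0.3,0.6,0,-0.015],[-0.3,0.6,0,-0.015],[-0.3,0.6,0,-0.015],[0,0.5,0,0],[0,0.5,0,0],[0,0,0,0],[0,0,0,0],[0,0,0,0],[0,0,0,0]]]}}

```text
t: 16.65
eef_pos: [0.5628, 0.1655, 0.0208]
ee_rot: [3.141, 0.0, -0.212]
force: [0.6, 0.5, 1.3]
width: 0.0004
gripper_force: 0.6
```

```bash
python3 l.py
```

```text
along lever 0.037959807218171646 ccw -0.026578774344466424 yaw+180 167.8593227258807 z 0.02076121050294785 F [0.6 0.5 1.3] F.y -0.58 16.65
```

{"op": "servo_tool", "data": {"series": [[[0,0.5,0,0],[0,0.5,0,0],[0,0.5,0,0],[0,0.5,0,0],[0,0.5,0,0],[0,0.5,0,0],[0,0,0,0],[0,0,0,0],[0,0,0,0],[0,0,0,0]]]}}

```text
t: 17.48
eef_pos: [0.562, 0.1625, 0.0208]
ee_rot: [3.141, 0.0, -0.212]
force: [-1.8, 1.9, -0.4]
width: 0.0005
gripper_force: 0.8
```

```bash
python3 l.py
```

```text
along lever 0.03806921255439676 ccw -0.023572728362926863 yaw+180 167.86360816417113 z 0.02077438844607503 F [-1.8  1.9 -0.4] F.y -1.44 17.4833
```

{"op": "servo_tool", "data": {"series": [[[0,0.5,0,0],[0,0.5,0,0],[0,0.5,0,0],[0,0.5,0,0],[0,0,0,0],[0,0,0,0],[0,0,0,0],[0,0,0,0],[0,0,0,0],[0,0,0,0]]]}}

```text
t: 18.32
eef_pos: [0.5621, 0.1622, 0.0209]
ee_rot: [-3.139, -0.001, -0.212]
force: [-2.1, 8.3, -1.6]
width: 0.0001
gripper_force: 4.1
```

```bash
python3 l.py
```

```text
along lever 0.037964022661532155 ccw -0.02326108021389084 yaw+180 167.87233689276124 z 0.02087328666368683 F [-2.1  8.3 -1.6] F.y -7.64 18.3167
```

The lever is against its stop: force rises and motion has ended. I'll press slightly more, then back off and lift.

{"op": "servo_tool", "data": {"series": [[[0,0.5,0,0],[0,0.5,0,0],[0,0.5,0,0],[0,0,0,0],[0,0,0,0],[0,-4,0,0],[0,-8,0,0],[0,-10,0,0],[0,0,-10,0],[0,0,-20,0]]]}}

```text
t: 19.15
eef_pos: [0.5648, 0.1803, 0.0492]
ee_rot: [3.138, 0.003, -0.212]
force: [-0.4, -0.2, 0.2]
width: 0.0005
gripper_force: 0.0
```

{"op": "servo_tool", "data": {"series": [[[0,0,-25,0],[0,0,-25,0],[0,0,-25,0],[0,0,-25,0],[0,0,-25,0],[-20,15,-10,0],[-30,30,0,0],[-30,30,0,0],[-25,30,0,0],[-20,30,0,0]]]}}

```text
t: 19.98
eef_pos: [0.4147, 0.0745, 0.1862]
ee_rot: [3.142, -0.0, -0.211]
force: [-0.4, -0.7, 0.2]
width: 0.0002
gripper_force: 0.0
```

{"op": "servo_tool", "data": {"series": [[[-10,39,0,0],[-10,39,0,0],[-10,39,0,0],[-5,39,0,0],[0,39,0,0],[0,39,0,0],[0,39,0,0],[0,39,0,0],[0,39,0,0],[0,20,0,0]]]}}

```text
t: 20.82
eef_pos: [0.3033, -0.2826, 0.1866]
ee_rot: [3.141, -0.0, -0.213]
force: [1.0, 0.1, 0.6]
width: 0.0008
gripper_force: 0.0
```

```bash
python3 m.py live; python3 - <<'E'
from h import *
import glob
f=max(glob.glob("pics/top_*"),key=lambda f:float(f[9:-4]));im=cv2.imread(f)
f=max(glob.glob("pics/side_*"),key=lambda f:float(f[10:-4]));i2=cv2.imread(f)
a=cv2.resize(im[140:275,195:375],(720,540),interpolation=3); cv2.imwrite("pics/m6.png",a)
E
```

```text
top board [ 0.509  -0.0016] size [46.3 36.5] rectang 54.1 r 0.0558 ang 139.01
side board [ 0.507  -0.0121] size [52.8 35.4] rectang 54.7 r 0.0513 ang 149.42
```

View pics/m6.png

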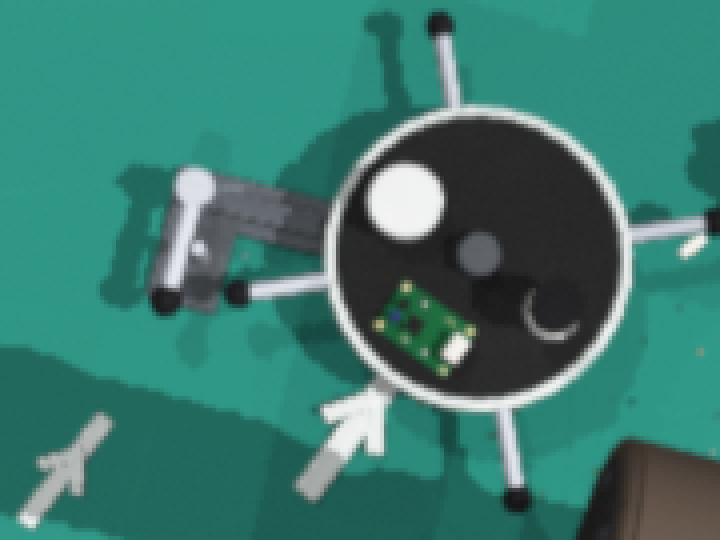

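The lever at (165,298)-(195,185) lies against the peg at (200,248). The board at (427,328) is on the line from the hub (480,254) to the tongue's end (310,488) and hasn't moved since the last look. Handing in.

```bash
python3 -c "
from station import ticket
print(ticket.job_done())"
```

```text
the job is handed in; nothing more can be done
None
```

The job is handed in: the board stands in line with the middle-sized tongue to within about half a degree by camera, and the brake lever is closed against its stop peg, with the arm clear of everything at about 21 s of the 64 s allowed.

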